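# Pack the robot-car kit into its caddy

### The job

Pack one robot-car kit: put the large wheel, the gear motor, the battery box and the joystick with the square base into the wooden caddy, each standing flat in the pocket cut to its own outline (round, long and narrow, shorter broad rectangle, square). The small wheel and the joystick with the round base belong to another kit: leave them where they lie.

Things in the scene. Friction and masses are not known exactly. Their poses are not given: they have to be found in the camera images.
- wheel_center (a point): Centre (half-way up) of the large wheel lying flat: black tyre, white hub face, diameter 54 mm, 32 mm tall, z up along its axle, 16 mm above its underside. To pass over the pocket rim, keep the fingers at least 7 mm above its underside.
- motor_center (a point): Centre (half-way up) of the gear motor: grey gearbox block with a short steel motor can at its +x end, 80 mm long along its x, 22 mm wide along y, 30 mm tall; origin 15 mm above its underside. A 6 mm shaft stub (7 mm thick) rises from the top 28 mm towards -x. At its centre there is flat gearbox side to grip across y. To pass over the pocket rim, keep the fingers at least 7 mm above its underside.
- battery_center (a point): Centre (half-way up) of the black battery box with two metal cells showing on top: 64 mm along its x, 32 mm along y, 32 mm tall; origin 16 mm above its underside. To pass over the pocket rim, keep the fingers at least 7 mm above its underside.
- joystick_center (a point): Half-way up the upright joystick with the SQUARE plywood base (46 x 46 x 12 mm, sides along its x and y): thin steel shaft, black bat-shaped knob of 26 mm diameter from 40 to 70 mm above its underside (top at 72 mm). Origin 36 mm above its underside, on the shaft; middle of the knob 19 mm above the origin.
- small_wheel_center (a point): Centre of the small wheel (look-alike, to be left): same look as the large one, diameter 36 mm, 24 mm tall, lying flat.
- round_joystick_center (a point): Half-way up (36 mm above its underside) the upright joystick with the ROUND plywood base of 46 mm diameter (look-alike, to be left); otherwise the same as the square one, 72 mm tall.
- insert_wheel: Fixed pale wooden insert in the plywood caddy, 108 (x) x 96 (y) x 10 mm thick, z up, with one pocket in its middle, 6 mm deep, dark floor: a round hole of 70 mm diameter, for the large wheel. Origin: centre of its underside; pocket floor 4 mm, rim 10 mm above it. The four inserts lie two by two, turned alike, 112 mm apart in x, 100 mm in y, in changing order; caddy walls end 2 mm above the rims.
- insert_motor: Fixed pale wooden insert in the plywood caddy, 108 (x) x 96 (y) x 10 mm thick, z up, with one pocket in its middle, 6 mm deep, dark floor: a long narrow slot, 96 mm along x by 38 mm along y, for the gear motor lengthways, either way round. Origin: centre of its underside; pocket floor 4 mm, rim 10 mm above it. The four inserts lie two by two, turned alike, 112 mm apart in x, 100 mm in y, in changing order; caddy walls end 2 mm above the rims.
- insert_battery: Fixed pale wooden insert in the plywood caddy, 108 (x) x 96 (y) x 10 mm thick, z up, with one pocket in its middle, 6 mm deep, dark floor: a shorter, broader rectangle, 80 mm along x by 48 mm along y, for the battery box lengthways, either way round. Origin: centre of its underside; pocket floor 4 mm, rim 10 mm above it. The four inserts lie two by two, turned alike, 112 mm apart in x, 100 mm in y, in changing order; caddy walls end 2 mm above the rims.
- insert_joystick: Fixed pale wooden insert in the plywood caddy, 108 (x) x 96 (y) x 10 mm thick, z up, with one pocket in its middle, 6 mm deep, dark floor: a square of 62 x 62 mm, sides along x and y, for the square base, any side first. Origin: centre of its underside; pocket floor 4 mm, rim 10 mm above it. The four inserts lie two by two, turned alike, 112 mm apart in x, 100 mm in y, in changing order; caddy walls end 2 mm above the rims.

How it is judged:
By the outcome, as a careful person would: the job done as asked, in the order asked, and still so for the second after the job is handed in, with the robot touching nothing.
It also fails if it takes over 120 s, if anything falls off the work surface, if the arm or the gripper's body presses on something with over 40 N, if the wrist force passes 120 N, or if a joint passes its speed limit or range.

### The arm

A 7-joint arm with a two-finger parallel gripper is mounted at the origin on the work surface. World frame = base frame: x ahead of the robot, y to its left, z up, the work surface at z = 0. Lengths are in m, angles in rad, forces in N, time in s.
With the tool pointing down it reaches from about 0.425 to 0.875 m from the base axis. Payload 4.7 kg.
Tool frame: the origin (TCP) lies midway between the tips of the shut fingers; the grasp point (between the pads) lies 19 mm behind it (ctrl.grip_point_offset is the distance from the TCP to the grasp point, in m); z points along the fingers, y is the line along which they close (so a half turn about z gives the same grasp; the last joint's range is limited). The gripper opens to 87 mm and grips with 3 to 60 N. Pads are 19 mm wide; open, the fingers measure 117 mm over their backs; the gripper's body (75 mm by 190 mm) begins 51 mm behind the grasp point.
Start: joints at [-1.29, 0.321, -0.07, 1.45, 0.023, 1.371, -0.057], TCP at [0.171, 0.627, 0.199] pointing down, gripper open.
Joint ranges: [-2.86, 2.86], [-0.3, 2.09], [-1.38, 1.24], [0.06, 2.45], [-1.56, 4.7], [0.09, 2.05], [-2.69, 2.69]. Speed limits (rad/s): [2.57, 2.57, 3.14, 3.14, 3.14, 3.14, 3.14].

### API

Orientations are given as a rotation vector (axis times angle).
In Python, from bench import ctrl gives the robot as it stands.
- The arm moves only by the tool move_arm, never from a script. Its argument "increments" is text: rows parted by semicolons, each of 7 numbers parted by spaces: the shift along the world's x, y, z in mm, then the turn, a rotation vector about the world's x, y, z in degrees, then the closure in counts, from 0 (fully open) to 255 (shut). A call has exactly 8 rows; each row shifts and turns the commanded pose from where the row before left it; what a row does not reach is not made up. A row lasts 1/12 s, in which the tool goes at most 41.7 mm and 7.16 degrees, less where a joint would pass 70% of its speed; a pose out of reach is approached as far as the arm can. A call with a gripper value outside its range is refused whole. The fingers move at their own pace and stop on an object; "grip_force" is the grip in N (left out, the last holds). Time passes only in rows, so rows that do not move let the fingers close, or fill a call up. It gives the time, the measured TCP pose, the force, the opening and the grip force at its end, in the units of the state.
- ctrl.get_state(): the state, without advancing time (a new reading comes with each control period).
- ctrl.get_image(name): name is "side" or "top" or "wrist"; returns a dict with "frame" (420x560x3 uint8, red, green, blue), "depth" (420x560 float32, m along the optical axis (not along the pixel's ray), 0 where there is no reading), "fx", "fy", "cx", "cy" (pixels), "position" and "orientation" of the camera in the world. Camera axes: x right, y down, z forward; pixel columns grow to the right and rows downward; lengths in m; the calibration is good to about 2 mm. A picture is of the moment at which its call begins.
- ctrl.close_job(): hands the job in; it is judged then, once.
Trained networks look in a picture, given as the dict that the camera call returned (one of the last four; its "shot" number tells which), for a name from the list of things; names that differ only in an ending like _2 or _b are one class to them, and where a whole thing is asked for, a point or a joint stands for the part that bears it (a point fixed in the world has none). Each returns a list of dicts, best first, with "score" (0 to 1); they miss things now and then, are a little off and sometimes report something else, mostly with a low value. They report only what shows in the picture. A call takes as long as a camera call.
- ctrl.find_in(target, picture): "centre" ([x, y, z] in m, in world coordinates, good to about 4 mm: the middle of the surface that is visible of it).
- ctrl.silhouettes(target, picture): "region" (420x560 bool, what is visible of it).
The state is a dict: "time": time; "joint_positions": joint angles; "qd": joint speeds; "joint_torque": joint torques, N m; "position": TCP position; "tool_rot": TCP orientation; "ft_force": force on the tool from outside, world axes, zero at the start; "torque": the same for the moment, N m; "grip_width": opening from 0.0 (shut) to 1.0 (fully open); "grip_force": force on a finger pad.
Only numpy, scipy, OpenCV 4.12 (cv2) and the standard library are available. Lean on these libraries where they do the work, as an engineer would, in place of code of your own. Each camera call takes 0.05 s, during which the arm holds its last target. There are 200 camera calls.

## Working session

There is one attempt and no reset: what is moved stays moved. The work goes in short steps, Python scripts to look and compute and a tool call to move; the robot and the scene stay as the last step left them, time stands still between calls to the robot, and variables do not carry over. Pictures are saved under pics/ and viewed, at most 14 in all, crops included, and the job is handed in when it is done.

Besides the shell and the picture viewer there is one more tool, called after "Request:" in YAML: its name, and indented under it one key for each argument. move_arm: Moves the arm, as the interface text tells. Its arguments: {"type":"object","properties":{"increments":{"type":"string"},"grip_force":{"type":"number"}},"required":["increments"]}

```bash
mkdir -p pics
cat > h.py <<'E'
import numpy as np, cv2
from scipy.spatial.transform import Rotation as R
from bench import ctrl
def Rm(o):
    o=np.array(o,float)
    return o if o.shape==(3,3) else (R.from_rotvec(o) if o.size==3 else R.from_quat(o)).as_matrix()
def cloud(p):
    d=p["depth"]; v,u=np.mgrid[:d.shape[0],:d.shape[1]]
    c=np.stack([(u-p["cx"])/p["fx"]*d,(v-p["cy"])/p["fy"]*d,d],-1)
    return c@Rm(p["orientation"]).T+np.array(p["position"])
def save(p,n): cv2.imwrite(f"pics/{n}.png",p["frame"][...,::-1])
N=["wheel_center","motor_center","battery_center","joystick_center","small_wheel_center","round_joystick_center","insert_wheel","insert_motor","insert_battery","insert_joystick"]
E
python3 - <<'E'
from h import *
for n in ["top","side"]:
    p=ctrl.get_image(n); save(p,n+"0"); print(n,p["position"],p["orientation"],p["fx"])
    C=cloud(p)
    for t in N:
        for r in ctrl.find_in(t,p)[:2]: print(t,np.round(r["centre"],3),round(r["score"],2))
s=ctrl.get_state(); print(s)
E
```

```text
top [0.3959121  0.0086015  0.74330438] [-2.15742549  2.15182303 -0.23089723] 378.9436025680849
wheel_center [ 0.445 -0.11   0.03 ] 0.78
wheel_center [ 0.621 -0.117  0.03 ] 0.48
motor_center [ 0.532 -0.115  0.031] 0.71
battery_center [ 0.62  -0.119  0.029] 0.66
joystick_center [ 0.624 -0.253  0.012] 0.81
small_wheel_center [ 0.523 -0.244  0.027] 0.89
round_joystick_center [ 0.436 -0.245  0.015] 0.87
insert_wheel [0.599 0.249 0.013] 0.97
insert_motor [0.586 0.145 0.019] 0.82
insert_motor [ 0.522 -0.242  0.022] 0.27
insert_battery [0.485 0.256 0.017] 0.56
insert_joystick [0.475 0.153 0.02 ] 0.88
insert_joystick [ 0.524 -0.242  0.024] 0.52
side [ 0.15840068 -0.58361399  0.6230622 ] [-2.17448477  0.60908041 -0.31046111] 454.2041013183216
wheel_center [ 0.439 -0.125  0.028] 0.93
motor_center [ 0.53  -0.123  0.023] 0.83
battery_center [ 0.626 -0.125  0.03 ] 0.79
joystick_center [ 0.621 -0.263  0.007] 0.94
small_wheel_center [ 0.524 -0.246  0.024] 0.77
round_joystick_center [ 0.434 -0.26   0.014] 0.89
insert_wheel [0.594 0.244 0.017] 0.88
insert_motor [0.584 0.151 0.012] 0.63
insert_battery [0.485 0.255 0.013] 0.94
insert_joystick [0.475 0.158 0.016] 0.75
{'time': 1.1, 'joint_positions': array([-1.28990274,  0.32096283, -0.07007299,  1.45052215,  0.02258325,
        1.37080174, -0.0568803 ]), 'qd': array([ 0.00181378,  0.00126303, -0.00027241, -0.00061995, -0.00048541,
        0.00059778,  0.00073364]), 'joint_torque': array([ 5.92710649e-05, -4.91113114e+01, -4.03353777e-01, -3.12769139e+01,
       -6.37909421e-02,  3.35673150e-02, -1.21706907e-05]), 'position': array([0.17140483, 0.62700545, 0.19929933]), 'tool_rot': array([4.17814026e-01, 3.11363494e+00, 1.36149661e-04]), 'ft_force': array([ 0.24454426, -0.91453008,  0.47293125]), 'torque': array([0.04704238, 0.02874356, 0.0282501 ]), 'grip_force': 0.0, 'grip_width': 1.0000249839620285}
```

View pics/top0.png

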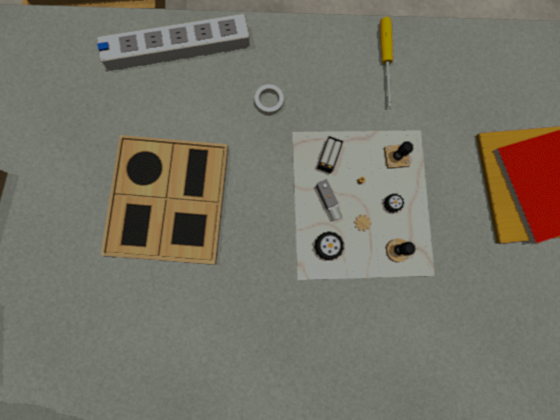

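View pics/side0.png

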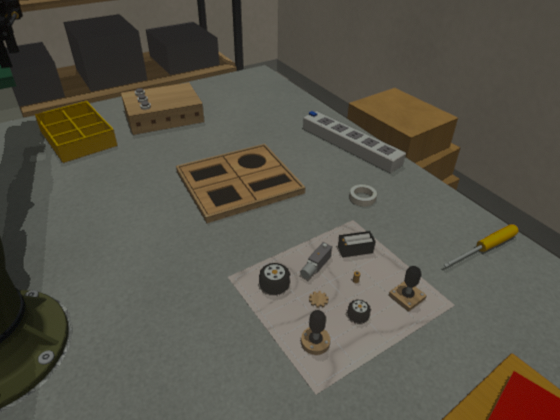

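Top picture: caddy with round pocket at (145,168), slot (197,172), broad rectangle (136,225), square (189,229). On the mat are the battery (329,155), motor (329,200), large wheel (329,246), square joystick (399,155), small wheel (394,203) and round joystick (402,250). The network's reports agree.

Run:
```python
from h import *
for n in ["top","side"]:
    p=ctrl.get_image(n); C=cloud(p); print(n)
    g=cv2.cvtColor(p["frame"],cv2.COLOR_RGB2GRAY)
    for t in N:
        rs=ctrl.silhouettes(t,p)
        for r in rs[:1]:
            m=r["region"]; P=C[m]; P=P[P[:,2]>-0.02]
            z=np.percentile(P[:,2],[5,50,95])
            if t.startswith("insert"):
                Q=C[m&(g<50)]
            elif "joystick" in t: Q=P[P[:,2]>.036]
            else: Q=P[P[:,2]>z[2]-.006]
            if len(Q)<8: print(t,"few",len(Q));continue
            rc=cv2.minAreaRect((Q[:,:2]*1000).astype(np.float32))
            print(t,round(r["score"],2),m.sum(),"z",np.round(z*1000),"zQ",np.round(np.median(Q[:,2])*1000,1),"rect",np.round(rc[0],1),np.round(rc[1],1),round(rc[2],1),"med",np.round(np.median(Q,0)*1000,1))
            if t=="joystick_center":
                Q=P[(P[:,2]<.018)&(P[:,2]>.008)]; rc=cv2.minAreaRect((Q[:,:2]*1000).astype(np.float32)); print("  base",rc,len(Q))
    print("mat z",[round(float(C[v,u,2])*1000,1) for v,u in ([(180,370),(270,360),(300,200)] if n=="top" else [(280,330),(240,330)])])
```

```text
top
wheel_center 0.63 723 z [ 8. 33. 35.] zQ 33.2 rect [416.2 -70.2] [ 52.4 154.1] 33.3 med [ 444.9 -112.4   33.2]
motor_center 0.71 507 z [15. 29. 33.] zQ 30.6 rect [468.3 -74.4] [ 67.3 209.8] 58.9 med [ 543.1 -111.    30.6]
battery_center 0.72 567 z [17. 30. 34.] zQ 31.1 rect [522.3 -69.8] [ 35.7 295.3] 65.1 med [ 627.5 -118.6   31.1]
joystick_center 0.57 636 z [ 5. 14. 73.] zQ 69.0 rect [ 511.2 -132.6] [ 24.2 363.8] 43.0 med [ 624.9 -254.2   69. ]
  base ((628.5176391601562, -258.5701904296875), (46.434730529785156, 47.11494827270508), 6.553897857666016) 384
small_wheel_center 0.55 310 z [ 9. 24. 27.] zQ 24.8 rect [ 471. -124.] [ 33.1 304. ] 25.7 med [ 529.6 -244.1   24.8]
round_joystick_center 0.84 477 z [10. 15. 73.] zQ 70.3 rect [ 411.6 -126.4] [ 24.6 270.7] 11.8 med [ 436.7 -244.8   70.3]
insert_wheel 0.72 2807 z [10. 16. 19.] zQ 11.6 rect [496.8 151.3] [343.2  65.6] 43.9 med [596.4 247.8  11.6]
insert_motor 0.85 2753 z [10. 16. 19.] zQ 11.5 rect [506.  105.9] [283.7  76.4] 26.4 med [589.  147.2  11.5]
insert_battery 0.98 3050 z [10. 16. 19.] zQ 11.5 rect [462.6 141.8] [286.8 
[... 732 characters left out ...]
364624) 484
small_wheel_center 0.92 479 z [ 2. 22. 25.] zQ 23.7 rect [ 356.4 -415.3] [518.4  36.9] 44.4 med [ 527.3 -246.9   23.7]
round_joystick_center 0.8 989 z [ 1. 13. 71.] zQ 65.3 rect [ 296.3 -409.5] [443.5  25.4] 48.3 med [ 432.7 -256.6   65.3]
insert_wheel 0.69 1043 z [ 8. 14. 17.] zQ 9.6 rect [598.8 252.5] [59.7 63.7] 82.9 med [597.9 253.1   9.6]
insert_motor 0.89 1182 z [ 9. 14. 17.] zQ 9.8 rect [590.2 151.8] [32.3 92.3] 85.8 med [590.1 152.5   9.8]
insert_battery 0.66 1102 z [ 9. 14. 17.] zQ 9.9 rect [486.6 261.8] [42.2 76.9] 84.8 med [485.9 261.2   9.9]
insert_joystick 0.9 1345 z [ 9. 14. 17.] zQ 9.8 rect [ 340.4 -201.9] [842.9  68.5] 69.2 med [478.1 159.8   9.8]
mat z [0.4, 1.7]
```

Run:
```python
from h import *
L={"insert_wheel":(1,1),"insert_motor":(1,-1),"insert_battery":(-1,1),"insert_joystick":(-1,-1)}
for n in ["top","side"]:
    p=ctrl.get_image(n); C=cloud(p); print(n); ok=p["depth"]>0; A=[];B=[]; D=[]
    for t in N:
        rs=ctrl.silhouettes(t,p)
        if not rs: print(t,"none"); continue
        m=rs[0]["region"]&ok; P=C[m]; z=np.percentile(P[:,2],95)
        if t in L:
            rc=cv2.minAreaRect((P[P[:,2]>.012][:,:2]*1000).astype(np.float32)); D.append(rc[0]); k=L[t]; A.append(k)
            print(t,np.round(rc[0],1),np.round(rc[1],1),round(rc[2],1)); continue
        Q=P[P[:,2]>(.036 if "joystick" in t else z-.008 if n=="top" else z-.005)]
        q=(Q[:,:2]*1000).astype(np.float32); c=np.median(q,0); q=q[np.linalg.norm(q-c,axis=1)<50]
        rc=cv2.minAreaRect(q); print(t,"rect",np.round(rc[0],1),np.round(rc[1],1),round(rc[2],1),"med",np.round(c,1))
    if len(A)==4:
        A=np.array(A);D=np.array(D); c=D.mean(0); X=sum(D[i]*A[i,0]*1 for i in range(4))/4; Y=sum(D[i]*A[i,1] for i in range(4))/4
        print("caddy c",c,"x ax",X,np.degrees(np.arctan2(X[1],X[0])),"y ax",Y,np.degrees(np.arctan2(-Y[0],Y[1])))
```

```text
top
wheel_center rect [ 445.5 -112.1] [51.4 53.1] 89.7 med [ 444.7 -112.1]
motor_center rect [ 534.2 -115.9] [80.1 22.7] 23.8 med [ 539.4 -113. ]
battery_center rect [ 626.2 -118.6] [32.  64.8] 70.2 med [ 626.1 -118.7]
joystick_center rect [ 627.3 -256.8] [24.4 22. ] 29.0 med [ 624.8 -254.4]
small_wheel_center rect [ 529.4 -244.2] [34.1 34. ] 88.5 med [ 529.2 -243.3]
round_joystick_center rect [ 437.7 -249.7] [23.6 23. ] 30.4 med [ 437.2 -246. ]
insert_wheel [595.6 245.2] [ 97.4 108.6] 85.5
insert_motor [587.7 145.9] [ 96.7 108.8] 85.1
insert_battery [484.  252.3] [100.8 108.2] 85.5
insert_joystick [476.3 153.2] [ 98.9 108.3] 85.5
caddy c [535.86938477 199.17295074] x ax [55.75567627 -3.62028503] -3.7150707060897608 y ax [ 3.90646362 49.60093689] -4.503197497118503
side
wheel_center rect [ 442.2 -114.2] [49.2 52. ] 20.8 med [ 442.2 -115.5]
motor_center rect [ 534.3 -115.4] [80.1 22.2] 23.7 med [ 542.3 -112.7]
battery_center rect [ 626. -118.] [35.1 65. ] 70.2 med [ 626.2 -119.4]
joystick_center rect [ 625.5 -259.3] [21.4 24. ] 4.8 med [ 621.6 -262.8]
small_wheel_center rect [ 529.2 -244.4] [34.3 31.9] 84.5 med [ 527.9 -246.5]
round_joystick_center rect [ 435.3 -251.7] [21.2 25.2] 22.5 med [ 432.8 -256.3]
insert_wheel [593.6 245.8] [103.6 112.1] 83.0
insert_motor [587.9 146.1] [103.3 110. ] 85.9
insert_battery [481.1 256.1] [104.4 113.2] 87.2
insert_joystick [475.9 155. ] [105.1 108.4] 85.6
caddy c [534.64051056 200.75411224] x ax [56.1064682  -4.78201294] -4.871605631917881 y ax [ 2.72980499 50.21565247] -3.111629540361255
```

Request:
move_arm:
  increments: "27.5 -27.3 0 0 0 0 0;27.5 -27.3 0 0 0 0 0;27.5 -27.3 0 0 0 0 0;27.5 -27.3 0 0 0 0 0;27.5 -27.3 0 0 0 0 0;27.5 -27.3 0 0 0 0 0;27.5 -27.3 0 0 0 0 0;27.5 -27.3 0 0 0 0 0"
  grip_force: 20

```text
time: 3.97
position: [0.3925, 0.4071, 0.1996]
tool_rot: [0.418, 3.113, 0.001]
ft_force: [1.1, 0.4, -0.2]
grip_width: 0.998
grip_force: 0.0
```

Request:
move_arm:
  increments: "27 -27 0 0 0 0 0;27 -27 0 0 0 0 0;27 -27 0 0 0 0 0;27 -27 0 0 0 0 0;-5 -35 0 0 0 0 0;-5 -35 0 0 0 0 0;-5 -35 0 0 0 0 0;-5 -35 0 0 0 0 0"

```text
time: 4.63
position: [0.4791, 0.1589, 0.1992]
tool_rot: [0.418, 3.114, 0.0]
ft_force: [0.3, -0.6, 0.1]
grip_width: 0.999
grip_force: 0.0
```

Request:
move_arm:
  increments: "-5 -37 0 0 0 0 0;-5 -37 0 0 0 0 0;-5 -37 0 0 0 0 0;-5 -37 0 0 0 0 0;-5 -37 0 0 0 0 0;-5 -37 0 0 0 0 0;-5 -37 0 0 0 0 0;0 -14 0 0 0 0 0"

```text
time: 5.3
position: [0.443, -0.1183, 0.1998]
tool_rot: [0.428, 3.111, -0.001]
ft_force: [0.4, -0.5, 0.3]
grip_width: 0.998
grip_force: 0.0
```

```bash
cat >> h.py <<'E'
def fit(p,t,lo,hi):
    r=ctrl.silhouettes(t,p)
    if not r: return print(t,"none")
    C=cloud(p); P=C[r[0]["region"]&(p["depth"]>0)]; Q=P[(P[:,2]>lo)&(P[:,2]<hi)]
    q=(Q[:,:2]*1000).astype(np.float32); q=q[np.linalg.norm(q-np.median(q,0),axis=1)<75]
    rc=cv2.minAreaRect(q); print(t,round(r[0]["score"],2),"rect",np.round(rc[0],1),np.round(rc[1],1),round(rc[2],1),"ztop",round(1000*np.percentile(Q[:,2],90),1))
E
python3 - <<'E'
from h import *
p=ctrl.get_image("wrist"); save(p,"w1"); fit(p,"wheel_center",.022,.05)
fit(p,"motor_center",.022,.05)
s=ctrl.get_state(); print(s["position"],s["tool_rot"])
E
```

```text
wheel_center 0.81 rect [ 444.8 -111.4] [54.4 54.5] 73.6 ztop 33.9
motor_center none
[ 0.44430661 -0.11330263  0.19957748] [4.22650351e-01 3.11228922e+00 1.58324354e-03]
```

View pics/w1.png

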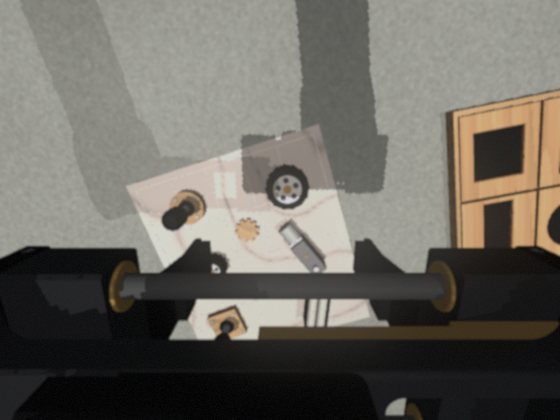

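The wrist picture shows the large wheel at (287,187) between the fingers' planes with clear ground on both sides. The fit agrees with the TCP to 2 mm, so I descend and grip.

Request:
move_arm:
  increments: "0 1 -30 0 0 0 0;0 0 -30 0 0 0 0;0 0 -30 0 0 0 0;0 0 -30 0 0 0 0;0 0 -30 0 0 0 0;0 0 -25 0 0 0 0;0 0 -12 0 0 0 0;0 0 0 0 0 0 0"

```text
time: 6.12
position: [0.4418, -0.1091, 0.0093]
tool_rot: [-0.413, -3.108, 0.001]
ft_force: [-0.1, 0.1, 0.4]
grip_width: 1.0
grip_force: 0.0
```

Request:
move_arm:
  increments: "0 0 0 0 0 0 255;0 0 0 0 0 0 255;0 0 0 0 0 0 255;0 0 0 0 0 0 255;0 0 0 0 0 0 255;0 0 0 0 0 0 255;0 0 0 0 0 0 255;0 0 0 0 0 0 255"

```text
time: 6.78
position: [0.4445, -0.1114, 0.0125]
tool_rot: [0.418, 3.113, 0.0]
ft_force: [-0.2, 0.0, -0.6]
grip_width: 0.477
grip_force: 0.0
```

Run:
```python
from h import *
s=ctrl.get_state(); print(s["grip_width"],s["grip_force"],s["position"])
p=ctrl.get_image("side"); cv2.imwrite("pics/s1.png",cv2.resize(p["frame"][200:350,180:400,::-1],None,fx=3,fy=3))
s=ctrl.get_state(); print(s["grip_width"],s["grip_force"],s["position"])
```

```text
0.4765194980716844 0.0 [ 0.44450075 -0.11140037  0.01246385]
0.43110749539776594 0.0 [ 0.44443177 -0.11139     0.01237454]
```

View pics/s1.png

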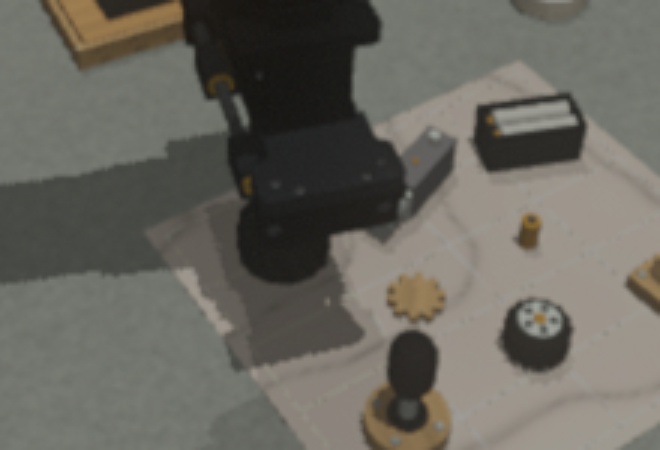

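Request:
move_arm:
  increments: "0 0 0 0 0 0 255;0 0 0 0 0 0 255;0 0 0 0 0 0 255;0 0 0 0 0 0 255;0 0 0 0 0 0 255;0 0 0 0 0 0 255;0 0 0 0 0 0 255;0 0 0 0 0 0 255"

```text
time: 7.5
position: [0.4444, -0.1114, 0.0123]
tool_rot: [-0.418, -3.114, -0.0]
ft_force: [0.1, -0.7, -0.1]
grip_width: 0.007
grip_force: 0.0
```

Run:
```python
from h import *
p=ctrl.get_image("wrist"); save(p,"w2")
fit(p,"wheel_center",.022,.05)
s=ctrl.get_state(); print(s["grip_width"],s["grip_force"],s["position"])
```

```text
wheel_center 0.96 rect [ 429.8 -107.3] [53.5 25. ] 74.1 ztop 33.2
0.0030757905476035746 0.0 [ 0.44442275 -0.11139708  0.0122971 ]
```

View pics/w2.png

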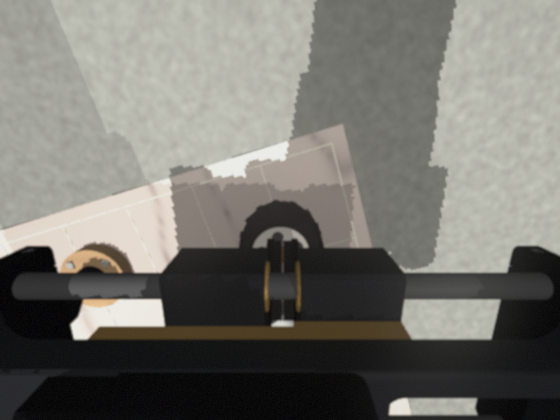

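The wrist picture shows the shut fingers at (281,285) above the wheel, with the wheel unmoved. I measure where the fingertips really are.

Run:
```python
from h import *
p=ctrl.get_image("side"); C=cloud(p); ok=p["depth"]>0
m=ok&(np.linalg.norm(C[...,:2]-[.4445,-.1114],axis=-1)<.07)&(C[...,2]>.003)
P=C[m]
for z0 in range(0,130,6):
    Q=P[(P[:,2]>=z0/1000)&(P[:,2]<(z0+6)/1000)]
    if len(Q): print(z0,len(Q),np.round(Q.min(0)*1000),np.round(Q.max(0)*1000))
p=ctrl.get_image("wrist"); C=cloud(p); print(p["position"],p["orientation"],C[285:330:8,281,:].round(3).tolist(),C[280,200],C[270,370])
```

```text
0 32 [ 391. -169.    3.] [498. -85.   6.]
6 89 [ 416. -140.    6.] [504. -96.  12.]
12 77 [ 418. -141.   12.] [ 509. -101.   18.]
18 71 [ 417. -140.   18.] [ 502. -101.   24.]
24 107 [ 417. -141.   24.] [461. -86.  30.]
30 60 [ 419. -138.   30.] [449. -93.  34.]
108 31 [ 400. -137.  109.] [416. -74. 114.]
114 42 [ 398. -155.  115.] [472. -49. 120.]
120 138 [ 400. -154.  120.] [472. -43. 126.]
126 270 [ 400. -153.  126.] [479. -71. 132.]
[ 0.37103493 -0.09083054  0.19776709] [2.31281776 1.76452745 0.24862101] [[0.414, -0.103, 0.122], [0.416, -0.103, 0.124], [0.444, -0.111, 0.084], [0.448, -0.112, 0.084], [0.451, -0.113, 0.085], [0.5, -0.127, 0.025]] [ 0.40297791 -0.12203646  0.1295459 ] [ 0.41400657 -0.07763259  0.12610513]
```

Run:
```python
from h import *
p=ctrl.get_image("wrist"); C=cloud(p)
cv2.imwrite("pics/w3.png",cv2.resize(p["frame"][190:350,200:370,::-1],None,fx=3.5,fy=3.5))
for v in range(200,262,5): print(v,[tuple((C[v,u]*1000).round().astype(int)) if p["depth"][v,u]>0 else 0 for u in (255,270,276,281,286,292,305)])
```

```text
200 [(np.int64(414), np.int64(-122), np.int64(1)), (np.int64(417), np.int64(-112), np.int64(0)), (np.int64(417), np.int64(-108), np.int64(4)), (np.int64(419), np.int64(-105), np.int64(0)), (np.int64(420), np.int64(-101), np.int64(0)), (np.int64(421), np.int64(-97), np.int64(1)), (np.int64(424), np.int64(-89), np.int64(0))]
205 [(np.int64(417), np.int64(-123), np.int64(2)), (np.int64(417), np.int64(-112), np.int64(13)), (np.int64(418), np.int64(-108), np.int64(15)), (np.int64(418), np.int64(-104), np.int64(18)), (np.int64(420), np.int64(-102), np.int64(15)), (np.int64(422), np.int64(-98), np.int64(8)), (np.int64(427), np.int64(-89), np.int64(0))]
210 [(np.int64(421), np.int64(-125), np.int64(0)), (np.int64(417), np.int64(-111), np.int64(27)), (np.int64(419), np.int64(-108), np.int64(25)), (np.int64(419), np.int64(-105), np.int64(25)), (np.int64(420), np.int64(-102), np.int64(27)), (np.int64(421), np.int64(-98), np.int64(25)), (np.int64(429), np.int64(-90), np.int64(5))]
215 [(np.int64(420), np.int64(-123), np.int64(18)), (np.int64(419), np.int64(-112), np.int64(30)), (np.int64(420), n
[... 2518 characters left out ...]
np.int64(-94), np.int64(113))]
255 [(np.int64(405), np.int64(-109), np.int64(117)), (np.int64(432), np.int64(-114), np.int64(59)), (np.int64(434), np.int64(-112), np.int64(56)), (np.int64(435), np.int64(-109), np.int64(56)), (np.int64(436), np.int64(-106), np.int64(56)), (np.int64(435), np.int64(-103), np.int64(58)), (np.int64(410), np.int64(-94), np.int64(116))]
260 [(np.int64(406), np.int64(-109), np.int64(119)), (np.int64(432), np.int64(-114), np.int64(66)), (np.int64(434), np.int64(-111), np.int64(62)), (np.int64(435), np.int64(-109), np.int64(62)), (np.int64(435), np.int64(-106), np.int64(62)), (np.int64(436), np.int64(-103), np.int64(62)), (np.int64(410), np.int64(-94), np.int64(119))]
```

View pics/w3.png

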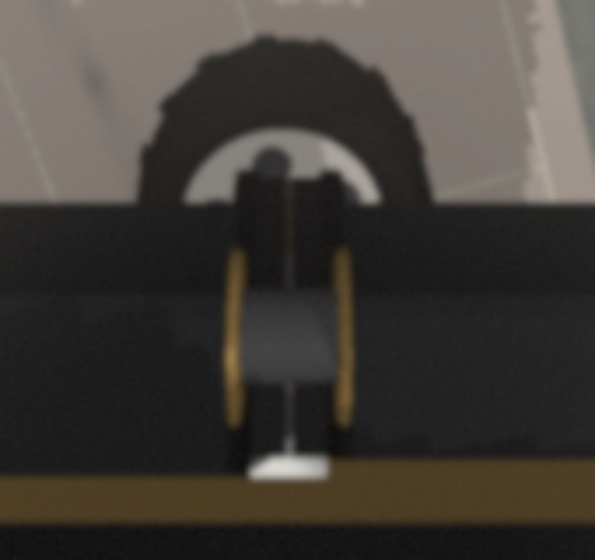

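Request:
move_arm:
  increments: "0 0 15 0 0 0 255;0 0 15 0 0 0 255;0 0 15 0 0 0 255;0 0 15 0 0 0 255;0 0 10 0 0 0 255;0 0 0 0 0 0 255;0 0 0 0 0 0 255;0 0 0 0 0 0 255"

```text
time: 8.42
position: [0.4438, -0.1112, 0.0815]
tool_rot: [-0.418, -3.113, -0.0]
ft_force: [-0.4, 0.2, 0.0]
grip_width: 0.007
grip_force: 0.0
```

Run:
```python
from h import *
s=ctrl.get_state(); print(ctrl.grip_point_offset,s["position"],s["ft_force"],s["grip_width"])
p=ctrl.get_image("wrist"); C=cloud(p)
for v in range(200,262,3): print(v,*[(C[v,u]*1000).round().astype(int).tolist() if p["depth"][v,u]>0 else 0 for u in (270,276,286,292)])
cv2.imwrite("pics/w4.png",cv2.resize(p["frame"][150:350,180:390,::-1],None,fx=2.8,fy=2.8))
fit(p,"wheel_center",.022,.05)
```

```text
0.0187 [ 0.44378796 -0.11123383  0.08151462] [-0.44201991  0.21883166  0.0330707 ] 0.0071509922192471275
200 [425, -116, 32] [427, -111, 31] [429, -103, 32] [430, -98, 31]
203 [428, -117, 31] [429, -112, 33] [431, -104, 33] [432, -99, 33]
206 [430, -117, 34] [431, -113, 34] [434, -105, 32] [435, -100, 33]
209 [432, -118, 33] [434, -113, 34] [436, -105, 33] [437, -100, 33]
212 [435, -119, 34] [436, -114, 33] [439, -106, 33] [440, -101, 32]
215 [438, -120, 33] [438, -115, 35] [441, -107, 33] [442, -102, 33]
218 [440, -120, 33] [441, -115, 33] [444, -107, 33] [445, -102, 34]
221 [443, -121, 33] [444, -116, 33] [446, -108, 35] [447, -103, 33]
224 [445, -122, 34] [446, -117, 34] [449, -109, 33] [450, -104, 32]
227 [448, -123, 33] [449, -118, 33] [452, -109, 33] [453, -105, 32]
230 [451, -123, 33] [452, -118, 33] [454, -110, 33] [455, -105, 34]
233 [453, -124, 33] [454, -119, 34] [456, -111, 34] [458, -106, 34]
236 [456, -125, 33] [457, -120, 34] [459, -112, 33] [461, -107, 33]
239 [431, -115, 106] [460, -121, 34] [462, -112, 32] [435, -102, 106]
242 [431, -115, 110] [434, -112, 106] [435, -106, 107] [434, -102, 111]
245 [431, -114, 116] [433, -112, 112] [435, -106, 112] [434, -102, 115]
248 [431, -114, 119] [434, -112, 116] [435, -106, 116] [435, -103, 118]
251 [431, -114, 123] [433, -111, 120] [435, -106, 120] [434, -103, 123]
254 [431, -114, 128] [434, -111, 124] [435, -106, 124] [434, -103, 127]
257 [431, -114, 130] [434, -111, 127] [435, -106, 127] [436, -103, 128]
260 [431, -114, 134] [433, -111, 131] [435, -106, 131] [436, -103, 131]
wheel_center 0.91 rect [ 441.9 -111.5] [55.5 50.6] 79.2 ztop 33.8
```

View pics/w4.png

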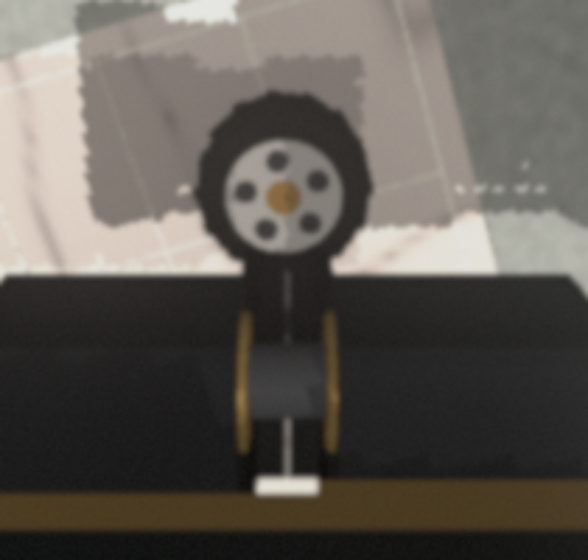

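The shut fingertips at crop (287,265) sit near z=105 mm while the TCP reads 81.5. The real tips are therefore about 23 mm above the reported TCP, and I allow for this by working about 23 mm lower, with a force check.

Request:
move_arm:
  increments: "0 0 0 0 0 0 30;0 0 0 0 0 0 30;0 0 0 0 0 0 30;0 0 0 0 0 0 30;0 0 0 0 0 0 30;0 0 0 0 0 0 30;0 0 0 0 0 0 30;0 0 0 0 0 0 30"

```text
time: 9.18
position: [0.4444, -0.1114, 0.0823]
tool_rot: [0.418, 3.114, 0.0]
ft_force: [-0.1, 0.7, 0.4]
grip_width: 0.524
grip_force: 0.0
```

Request:
move_arm:
  increments: "0 0 0 0 0 0 30;0 0 0 0 0 0 30;0 0 0 0 0 0 30;0 0 0 0 0 0 30;0 0 0 0 0 0 30;0 0 -10 0 0 0 30;0 0 -10 0 0 0 30;0 0 -10 0 0 0 30"

```text
time: 9.85
position: [0.4441, -0.1113, 0.0511]
tool_rot: [-0.418, -3.113, -0.0]
ft_force: [0.2, -0.2, -0.3]
grip_width: 0.881
grip_force: 0.0
```

Request:
move_arm:
  increments: "0 0 -10 0 0 0 30;0 0 -10 0 0 0 30;0 0 -10 0 0 0 30;0 0 -10 0 0 0 30;0 0 -6 0 0 0 30;0 0 0 0 0 0 30;0 0 0 0 0 0 30;0 0 0 0 0 0 30"

```text
time: 10.52
position: [0.4448, -0.1115, 0.0066]
tool_rot: [0.418, 3.113, 0.0]
ft_force: [-1.3, 0.0, 0.5]
grip_width: 0.884
grip_force: 0.0
```

Run:
```python
from h import *
for n in ("wrist","side"):
    p=ctrl.get_image(n); C=cloud(p); ok=p["depth"]>0
    e=np.array([.264,.964]); c=np.array([.4446,-.1114])
    for s in (1,-1):
        f=c+s*e*.046
        P=C[ok&(np.linalg.norm(C[...,:2]-f,axis=-1)<.015)&(C[...,2]>.006)]
        if len(P): print(n,s,len(P),np.round(np.percentile(P[:,2]*1000,[0,2,5,10,20,50])))
```

```text
wrist 1 3478 [29. 33. 38. 45. 59. 94.]
wrist -1 2737 [29. 33. 36. 42. 54. 80.]
side 1 59 [39. 40. 42. 46. 51. 63.]
side -1 3818 [ 29.  44. 143. 162. 199. 344.]
```

Request:
move_arm:
  increments: "0 0 -6 0 0 0 30;0 0 -6 0 0 0 30;0 0 -5 0 0 0 30;0 0 0 0 0 0 255;0 0 0 0 0 0 255;0 0 0 0 0 0 255;0 0 0 0 0 0 255;0 0 0 0 0 0 255"

```text
time: 11.28
position: [0.4446, -0.1114, -0.0105]
tool_rot: [0.418, 3.113, 0.0]
ft_force: [0.2, 0.5, -1.3]
grip_width: 0.612
grip_force: 20.0
```

Request:
move_arm:
  increments: "0 0 0 0 0 0 255;0 0 0 0 0 0 255;0 0 0 0 0 0 255;0 0 0 0 0 0 255;0 0 0 0 0 0 255;0 0 0 0 0 0 255;0 0 0 0 0 0 255;0 0 0 0 0 0 255"

```text
time: 11.95
position: [0.4446, -0.1114, -0.0106]
tool_rot: [0.418, 3.113, 0.0]
ft_force: [0.6, -0.9, 1.6]
grip_width: 0.614
grip_force: 20.0
```

Request:
move_arm:
  increments: "0 0 20 0 0 0 255;0 0 25 0 0 0 255;0 0 25 0 0 0 255;0 0 25 0 0 0 255;12.5 29.8 5 0 0 0 255;12.5 29.8 0 0 0 0 255;12.5 29.8 0 0 0 0 255;12.5 29.8 0 0 0 0 255"

```text
time: 12.62
position: [0.4945, 0.0093, 0.0893]
tool_rot: [-0.419, -3.114, -0.001]
ft_force: [0.7, 0.4, -0.3]
grip_width: 0.615
grip_force: 20.0
```

Request:
move_arm:
  increments: "12.5 29.8 0 0 0 0 255;12.5 29.8 0 0 0 0 255;12.5 29.8 0 0 0 0 255;12.5 29.8 0 0 0 0 255;12.5 29.8 0 0 0 0 255;12.5 29.8 0 0 0 0 255;12.5 29.8 0 0 0 0 255;12.5 29.8 0 0 0 0 255"

```text
time: 13.28
position: [0.5941, 0.2478, 0.0884]
tool_rot: [-0.417, -3.112, 0.001]
ft_force: [0.5, -0.1, -0.3]
grip_width: 0.615
grip_force: 20.0
```

Request:
move_arm:
  increments: "0 0 -20 0 0 0 255;0 0 -20 0 0 0 255;0 0 -10 0 0 0 255;0 0 0 0 0 0 255;0 0 0 0 0 0 255;0 0 0 0 0 0 255;0 0 0 0 0 0 255;0 0 0 0 0 0 255"

```text
time: 13.95
position: [0.5953, 0.2463, 0.0407]
tool_rot: [0.418, 3.112, 0.002]
ft_force: [0.5, 0.0, -1.0]
grip_width: 0.614
grip_force: 20.0
```

Run:
```python
from h import *
p=ctrl.get_image("top"); save(p,"t1"); s=ctrl.get_state(); print(s["position"],s["grip_width"],s["grip_force"])
p=ctrl.get_image("wrist"); C=cloud(p); ok=p["depth"]>0
g=cv2.cvtColor(p["frame"],cv2.COLOR_RGB2GRAY); save(p,"w5")
fit(p,"insert_wheel",.012,.018)
fit(p,"wheel_center",.03,.12)
```

```text
[0.59512669 0.24631364 0.04050547] 0.615762116589901 19.999921023845673
insert_wheel 0.91 rect [580.8 247.7] [96.3 78.6] 85.5 ztop 16.9
wheel_center 0.94 rect [593.3 245.6] [51.4 54.6] 45.1 ztop 84.5
```

View pics/w5.png

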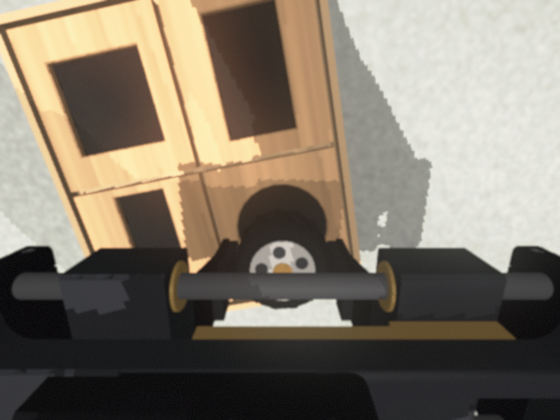

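The wheel at (282,265) hangs over its round pocket, whose dark arc shows at (282,215), and the centres agree within 2 mm. I lower it.

Request:
move_arm:
  increments: "0 0 -10 0 0 0 255;0 0 -10 0 0 0 255;0 0 -8 0 0 0 255;0 0 -5 0 0 0 255;0 0 -3 0 0 0 255;0 0 -2 0 0 0 255;0 0 -2 0 0 0 255;0 0 0 0 0 0 255"

```text
time: 14.82
position: [0.5947, 0.2463, -0.0004]
tool_rot: [0.418, 3.113, 0.001]
ft_force: [0.9, -0.4, -0.5]
grip_width: 0.614
grip_force: 20.0
```

Request:
move_arm:
  increments: "0 0 -1 0 0 0 255;0 0 -0.5 0 0 0 255;0 0 0 0 0 0 255;0 0 0 0 0 0 60;0 0 0 0 0 0 60;0 0 0 0 0 0 60;0 0 0 0 0 0 60;0 0 0 0 0 0 60"

```text
time: 15.48
position: [0.5944, 0.2462, -0.0024]
tool_rot: [-0.418, -3.114, 0.0]
ft_force: [-0.6, -0.7, 0.1]
grip_width: 0.758
grip_force: 0.0
```

Request:
move_arm:
  increments: "0 0 15 0 0 0 60;0 0 25 0 0 0 60;0 0 25 0 0 0 60;0 0 25 0 0 0 60;-5 -30 0 0 0 3.25 100;-5 -30 0 0 0 3.25 100;-5 -30 0 0 0 3.25 100;-5 -30 0 0 0 3.25 100"

```text
time: 16.15
position: [0.5741, 0.1251, 0.0879]
tool_rot: [0.057, 3.141, 0.0]
ft_force: [-0.2, -0.2, -0.1]
grip_width: 0.626
grip_force: 0.0
```

Request:
move_arm:
  increments: "-5 -30 0 0 0 3.25 100;-5 -30 0 0 0 3.25 100;-5 -30 0 0 0 3.25 100;-5 -30 0 0 0 3.25 100;-5 -30 0 0 0 3.25 100;-5 -30 0 0 0 3.25 100;-5 -30 0 0 0 3.25 100;-5 -32 0 0 0 3.25 100"

```text
time: 16.82
position: [0.534, -0.1168, 0.0878]
tool_rot: [-0.651, 3.073, 0.001]
ft_force: [0.8, -0.7, 0.4]
grip_width: 0.613
grip_force: 0.0
```

Request:
move_arm:
  increments: "0 0 0 0 0 0 100;0 0 0 0 0 0 100;0 0 0 0 0 0 100;0 0 0 0 0 0 100;0 0 0 0 0 0 100;0 0 0 0 0 0 100;0 0 0 0 0 0 100;0 0 0 0 0 0 100"

```text
time: 17.48
position: [0.5345, -0.1152, 0.0877]
tool_rot: [0.647, -3.074, -0.0]
ft_force: [1.5, 0.4, 0.4]
grip_width: 0.605
grip_force: 0.0
```

```bash
cat >> h.py <<'E'
def st():
    s=ctrl.get_state(); M=R.from_rotvec(s["tool_rot"]).as_matrix()
    print(np.round(s["position"]*1000,1),"tool y deg",np.round(np.degrees(np.arctan2(M[1,1],M[0,1])),2),"down",M[2,2].round(4),"gw",round(s["grip_width"]*87,1),"gf",s["grip_force"],"F",np.round(s["ft_force"],1),"t",s["time"])
E
python3 - <<'E'
from h import *
st(); p=ctrl.get_image("wrist"); fit(p,"motor_center",.022,.05)
p=ctrl.get_image("top"); fit(p,"wheel_center",.03,.12); save(p,"t2")
E
```

```text
[ 534.5 -115.2   87.7] tool y deg 113.77 down -1.0 gw 52.7 gf 0.0 F [1.5 0.4 0.4] t 17.4833
motor_center 0.63 rect [ 533.  -114.4] [79.5 21.4] 23.4 ztop 30.9
wheel_center 0.71 rect [594.3 244.9] [53.7 54.3] 72.4 ztop 45.1
```

Request:
move_arm:
  increments: "-1 0 -25 0 0 0 100;0 0 -25 0 0 0 100;0 0 -25 0 0 0 100;0 0 -12 0 0 0 100;0 0 -8 0 0 0 100;0 0 -3.5 0 0 0 100;0 0 0 0 0 0 100;0 0 0 0 0 0 100"

```text
time: 18.35
position: [0.5344, -0.116, -0.0097]
tool_rot: [-0.645, 3.073, -0.001]
ft_force: [-0.7, -0.4, 0.8]
grip_width: 0.607
grip_force: 0.0
```

Request:
move_arm:
  increments: "0 0 0 0 0 0 255;0 0 0 0 0 0 255;0 0 0 0 0 0 255;0 0 0 0 0 0 255;0 0 0 0 0 0 255;0 0 0 0 0 0 255;0 0 0 0 0 0 255;0 0 0 0 0 0 255"

```text
time: 19.02
position: [0.5335, -0.1157, -0.0106]
tool_rot: [-0.646, 3.074, 0.0]
ft_force: [0.1, 0.1, 1.9]
grip_width: 0.253
grip_force: 20.0
```

Request:
move_arm:
  increments: "0 0 0 0 0 0 255;0 0 20 0 0 0 255;0 0 25 0 0 0 255;0 0 25 0 0 0 255;0 0 25 0 0 0 255;0 0 5 0 0 0 255;6.7 32.7 0 0 0 -3.5 255;6.7 32.7 0 0 0 -3.5 255"
  grip_force: 30

```text
time: 19.68
position: [0.5469, -0.0522, 0.0898]
tool_rot: [-0.443, 3.109, -0.001]
ft_force: [0.9, 0.1, -0.9]
grip_width: 0.25
grip_force: 30.0
```

Request:
move_arm:
  increments: "6.7 32.7 0 0 0 -3.5 255;6.7 32.7 0 0 0 -3.5 255;6.7 32.7 0 0 0 -3.5 255;6.7 32.7 0 0 0 -3.5 255;6.7 32.7 0 0 0 -3.5 255;6.7 32.7 0 0 0 -3.5 255;0 0 0 0 0 0 255;0 0 0 0 0 0 255"

```text
time: 20.35
position: [0.5862, 0.1488, 0.0879]
tool_rot: [-0.109, -3.138, 0.0]
ft_force: [-0.0, -0.7, -0.5]
grip_width: 0.251
grip_force: 30.0
```

Run:
```python
from h import *
st(); p=ctrl.get_image("wrist"); fit(p,"motor_center",.105,.15); fit(p,"insert_motor",.011,.02)
p=ctrl.get_image("top"); fit(p,"motor_center",.10,.15);
```

```text
[586.2 148.8  87.9] tool y deg 86.03 down -1.0 gw 21.9 gf 29.997685253620148 F [-0.  -0.7 -0.5] t 20.35
motor_center 0.74 rect [585.3 150. ] [22.9 78.5] 85.8 ztop 129.0
insert_motor 0.89 rect [584.7 147.2] [ 96.2 102.2] 85.5 ztop 16.9
motor_center 0.46 rect [566.  144.6] [20.5 38.4] 85.6 ztop 126.1
```

Request:
move_arm:
  increments: "0 0.5 -20 0 0 0 255;0 0 -20 0 0 0 255;0 0 -20 0 0 0 255;0 0 -12 0 0 0 255;0 0 -8 0 0 0 255;0 0 -5 0 0 0 255;0 0 -3 0 0 0 255;0 0 -1 0 0 0 255"

```text
time: 21.27
position: [0.5874, 0.1462, 0.0006]
tool_rot: [0.118, 3.139, 0.0]
ft_force: [-0.8, 0.6, -0.3]
grip_width: 0.252
grip_force: 30.0
```

Request:
move_arm:
  increments: "0 0 -1 0 0 0 255;0 0 -1 0 0 0 255;0 0 -0.5 0 0 0 255;0 0 0 0 0 0 130;0 0 0 0 0 0 130;0 0 0 0 0 0 130;0 0 0 0 0 0 130;0 0 0 0 0 0 130"

```text
time: 21.93
position: [0.587, 0.1464, -0.0023]
tool_rot: [0.117, 3.139, 0.0]
ft_force: [-0.0, -0.1, -0.5]
grip_width: 0.473
grip_force: 0.0
```

Request:
move_arm:
  increments: "0 0 15 0 0 0 94;0 0 25 0 0 0 94;0 0 25 0 0 0 94;0 0 25 0 0 0 94;4.9 -33 0 0 0 -1.95 94;4.9 -33 0 0 0 -1.95 94;4.9 -33 0 0 0 -1.95 94;4.9 -33 0 0 0 -1.95 94"

```text
time: 22.6
position: [0.6067, 0.0131, 0.0881]
tool_rot: [0.332, 3.123, 0.0]
ft_force: [-0.2, -0.0, -0.1]
grip_width: 0.632
grip_force: 0.0
```

Request:
move_arm:
  increments: "4.9 -33 0 0 0 -1.95 94;4.9 -33 0 0 0 -1.95 94;4.9 -33 0 0 0 -1.95 94;4.9 -33 0 0 0 -1.95 94;0 0 0 0 0 0 94;0 0 0 0 0 0 94;0 0 0 0 0 0 94;0 0 0 0 0 0 94"

```text
time: 23.27
position: [0.6263, -0.1157, 0.0875]
tool_rot: [-0.539, -3.095, -0.002]
ft_force: [-0.6, -0.4, 0.0]
grip_width: 0.633
grip_force: 0.0
```

Run:
```python
from h import *
st(); p=ctrl.get_image("wrist"); fit(p,"battery_center",.022,.05)
p=ctrl.get_image("top"); fit(p,"motor_center",.032,.12); fit(p,"wheel_center",.03,.12)
```

```text
[ 626.3 -115.7   87.5] tool y deg 70.25 down -1.0 gw 55.0 gf 0.0 F [-0.6 -0.4  0. ] t 23.2667
battery_center 0.9 rect [ 626.3 -117.6] [32.  64.4] 70.4 ztop 32.1
motor_center 0.96 rect [588.1 145.5] [22.  80.2] 86.4 ztop 42.2
wheel_center 0.83 rect [595.3 244.8] [54.9 52.3] 51.3 ztop 45.1
```

Request:
move_arm:
  increments: "0 0 -25 0 0 0 94;0 0 -25 0 0 0 94;0 0 -25 0 0 0 94;0 0 -12 0 0 0 94;0 0 -8 0 0 0 94;0 0 -3.5 0 0 0 94;0 0 0 0 0 0 94;0 0 0 0 0 0 94"

```text
time: 24.18
position: [0.6272, -0.1179, -0.0095]
tool_rot: [0.542, 3.092, 0.0]
ft_force: [-0.3, -0.0, -0.3]
grip_width: 0.633
grip_force: 0.0
```

Request:
move_arm:
  increments: "0 0 0 0 0 0 255;0 0 0 0 0 0 255;0 0 0 0 0 0 255;0 0 0 0 0 0 255;0 0 0 0 0 0 255;0 0 0 0 0 0 255;0 0 0 0 0 0 255;0 0 0 0 0 0 255"

```text
time: 24.85
position: [0.6264, -0.1177, -0.0103]
tool_rot: [0.542, 3.094, 0.0]
ft_force: [0.3, 0.1, 3.0]
grip_width: 0.364
grip_force: 30.0
```

Request:
move_arm:
  increments: "0 0 20 0 0 0 255;0 0 25 0 0 0 255;0 0 25 0 0 0 255;0 0 30 0 0 0 255;-12 31 0 0 0 1.28 255;-12 31 0 0 0 1.28 255;-12 31 0 0 0 1.28 255;-12 31 0 0 0 1.28 255"

```text
time: 25.52
position: [0.5771, 0.0075, 0.0889]
tool_rot: [-0.403, -3.115, -0.0]
ft_force: [0.3, 0.0, -1.2]
grip_width: 0.364
grip_force: 30.0
```

Request:
move_arm:
  increments: "-12 31 0 0 0 1.28 255;-12 31 0 0 0 1.28 255;-12 31 0 0 0 1.28 255;-12 31 0 0 0 1.28 255;-12 31 0 0 0 1.28 255;-12 31 0 0 0 1.28 255;-12 31 0 0 0 1.28 255;-11.5 31 0 0 0 1.28 255"

```text
time: 26.18
position: [0.4814, 0.2555, 0.0889]
tool_rot: [-0.122, -3.139, 0.0]
ft_force: [1.0, -0.3, -1.8]
grip_width: 0.368
grip_force: 30.0
```

Request:
move_arm:
  increments: "0 0 0 0 0 0 255;0 0 -20 0 0 0 255;0 0 -20 0 0 0 255;0 0 -10 0 0 0 255;0 0 0 0 0 0 255;0 0 0 0 0 0 255;0 0 0 0 0 0 255;0 0 0 0 0 0 255"

```text
time: 26.85
position: [0.4837, 0.2546, 0.0405]
tool_rot: [0.125, 3.137, 0.002]
ft_force: [0.3, 0.1, -0.7]
grip_width: 0.366
grip_force: 30.0
```

Run:
```python
from h import *
st(); p=ctrl.get_image("wrist"); fit(p,"battery_center",.065,.12); fit(p,"insert_battery",.011,.02)
```

```text
[483.7 254.6  40.5] tool y deg 85.45 down -1.0 gw 31.8 gf 30.000018775463104 F [ 0.3  0.1 -0.7] t 26.85
battery_center 0.73 rect [483.8 255.2] [32.1 65.3] 85.4 ztop 82.9
insert_battery 0.72 rect [472.  256.5] [96.4 84.5] 85.3 ztop 16.9
```

Request:
move_arm:
  increments: "0 0 -10 0 0 0 255;0 0 -10 0 0 0 255;0 0 -8 0 0 0 255;0 0 -5 0 0 0 255;0 0 -3 0 0 0 255;0 0 -3 0 0 0 255;0 0 -1 0 0 0 255;0 0 0 0 0 0 255"

```text
time: 27.67
position: [0.4828, 0.2543, -0.0004]
tool_rot: [-0.124, -3.139, -0.0]
ft_force: [-1.0, -0.0, 1.7]
grip_width: 0.364
grip_force: 30.0
```

Request:
move_arm:
  increments: "0 0 -1 0 0 0 255;0 0 -1 0 0 0 255;0 0 -0.5 0 0 0 255;0 0 0 0 0 0 110;0 0 0 0 0 0 110;0 0 0 0 0 0 110;0 0 0 0 0 0 110;0 0 0 0 0 0 110"

```text
time: 28.33
position: [0.4826, 0.2543, -0.0035]
tool_rot: [-0.124, -3.139, 0.0]
ft_force: [0.0, 0.3, -0.0]
grip_width: 0.559
grip_force: 0.0
```

Request:
move_arm:
  increments: "0 0 15 0 0 0 100;0 0 30 0 0 0 100;0 0 30 0 0 0 100;0 0 35 0 0 0 100;10.4 -36.6 0 0 0 0.77 100;10.4 -36.6 0 0 0 0.77 100;10.4 -36.6 0 0 0 0.77 100;10.4 -36.6 0 0 0 0.77 100"

```text
time: 29.0
position: [0.5246, 0.1065, 0.107]
tool_rot: [0.037, 3.141, 0.001]
ft_force: [1.2, 0.3, -0.7]
grip_width: 0.607
grip_force: 0.0
```

Request:
move_arm:
  increments: "10.4 -36.6 0 0 0 0.77 100;10.4 -36.6 0 0 0 0.77 100;10.4 -36.6 0 0 0 0.77 100;10.4 -36.6 0 0 0 0.77 100;10.4 -36.6 0 0 0 0.77 100;10.4 -36.6 0 0 0 0.77 100;10.4 -36.6 0 0 0 0.77 100;10.4 -36.6 0 0 0 0.77 100"

```text
time: 29.67
position: [0.6078, -0.1865, 0.1065]
tool_rot: [0.131, -3.139, -0.0]
ft_force: [0.1, 0.8, 1.2]
grip_width: 0.607
grip_force: 0.0
```

Request:
move_arm:
  increments: "10.4 -36.6 0 0 0 0.77 100;10.4 -36.6 0 0 0 0.77 100;0 0 0 0 0 0 100;0 0 0 0 0 0 100;0 0 0 0 0 0 100;0 0 0 0 0 0 100;0 0 0 0 0 0 100;0 0 0 0 0 0 100"

```text
time: 30.33
position: [0.6287, -0.2562, 0.1069]
tool_rot: [-0.175, 3.136, 0.001]
ft_force: [-0.7, -0.2, 0.3]
grip_width: 0.61
grip_force: 0.0
```

Run:
```python
from h import *
st(); p=ctrl.get_image("wrist"); fit(p,"joystick_center",.045,.09);fit(p,"joystick_center",.009,.018)
p=ctrl.get_image("top"); [fit(p,t,.034,.12) for t in N[:3]]
```

```text
[ 628.7 -256.2  106.9] tool y deg 96.39 down -1.0 gw 53.1 gf 0.0 F [-0.7 -0.2  0.3] t 30.3333
joystick_center 0.73 rect [ 627.6 -257.3] [25.  23.5] 66.1 ztop 72.4
joystick_center 0.73 rect [ 628.  -257.5] [45.6 46.1] 6.3 ztop 13.8
wheel_center 0.96 rect [594.9 245.3] [54.2 53.5] 51.8 ztop 45.0
motor_center 0.58 rect [587.8 145.7] [22.3 79.8] 86.7 ztop 42.1
battery_center 0.93 rect [483.1 253.8] [33.2 63.9] 85.1 ztop 43.1
```

Request:
move_arm:
  increments: "-0.5 -0.5 -25 0 0 0 100;0 0 -25 0 0 0 100;0 0 -20 0 0 0 100;0 0 -12 0 0 0 100;0 0 -6 0 0 0 100;0 0 0 0 0 0 100;0 0 0 0 0 0 255;0 0 0 0 0 0 255"
  grip_force: 20

```text
time: 31.35
position: [0.6289, -0.2592, 0.0204]
tool_rot: [-0.171, 3.135, -0.001]
ft_force: [-0.2, 0.3, 1.2]
grip_width: 0.526
grip_force: 0.0
```

Request:
move_arm:
  increments: "0 0 0 0 0 0 255;0 0 0 0 0 0 255;0 0 0 0 0 0 255;0 0 0 0 0 0 255;0 0 0 0 0 0 255;0 0 0 0 0 0 255;0 0 0 0 0 0 255;0 0 0 0 0 0 255"

```text
time: 32.02
position: [0.6282, -0.2586, 0.0194]
tool_rot: [-0.171, 3.136, -0.0]
ft_force: [-0.8, 0.6, 5.1]
grip_width: 0.29
grip_force: 20.0
```

Run:
```python
from h import *
st()
```

```text
[ 628.2 -258.6   19.4] tool y deg 96.26 down -1.0 gw 25.2 gf 19.99824478290975 F [-0.8  0.6  5.1] t 32.0167
```

Request:
move_arm:
  increments: "0 0 15 0 0 0 255;0 0 25 0 0 0 255;0 0 25 0 0 0 255;0 0 22 0 0 0 255;-12.7 34.5 0 0 0 -0.9 255;-12.7 34.5 0 0 0 -0.9 255;-12.7 34.5 0 0 0 -0.9 255;-12.7 34.5 0 0 0 -0.9 255"

```text
time: 32.68
position: [0.5759, -0.1195, 0.1059]
tool_rot: [0.07, -3.14, -0.0]
ft_force: [1.1, 0.7, -1.3]
grip_width: 0.288
grip_force: 20.0
```

Request:
move_arm:
  increments: "-12.7 34.5 0 0 0 -0.9 255;-12.7 34.5 0 0 0 -0.9 255;-12.7 34.5 0 0 0 -0.9 255;-12.7 34.5 0 0 0 -0.9 255;-12.7 34.5 0 0 0 -0.9 255;-12.7 34.5 0 0 0 -0.9 255;-12.7 34.5 0 0 0 -0.9 255;-12.7 34.5 0 0 0 -0.9 255"

```text
time: 33.35
position: [0.4744, 0.1566, 0.1063]
tool_rot: [0.127, 3.139, 0.0]
ft_force: [1.0, 1.0, -1.1]
grip_width: 0.296
grip_force: 20.0
```

Request:
move_arm:
  increments: "0 0 -10 0 0 0 255;0 0 -20 0 0 0 255;0 0 -10 0 0 0 255;0 0 0 0 0 0 255;0 0 0 0 0 0 255;0 0 0 0 0 0 255;0 0 0 0 0 0 255;0 0 0 0 0 0 255"

```text
time: 34.02
position: [0.4762, 0.1553, 0.0666]
tool_rot: [0.126, 3.138, 0.001]
ft_force: [-0.3, 0.1, -0.8]
grip_width: 0.291
grip_force: 20.0
```

Run:
```python
from h import *
st(); p=ctrl.get_image("wrist"); save(p,"w9"); fit(p,"joystick_center",.045,.065); fit(p,"insert_joystick",.011,.02)
```

```text
[476.2 155.3  66.6] tool y deg 85.41 down -1.0 gw 25.3 gf 19.99854911584407 F [-0.3  0.1 -0.8] t 34.0167
joystick_center 0.58 rect [471.6 156.5] [45.8 37.2] 85.3 ztop 62.0
insert_joystick 0.69 rect [466.1 156.6] [96.3 88.4] 85.4 ztop 16.9
```

View pics/w9.png

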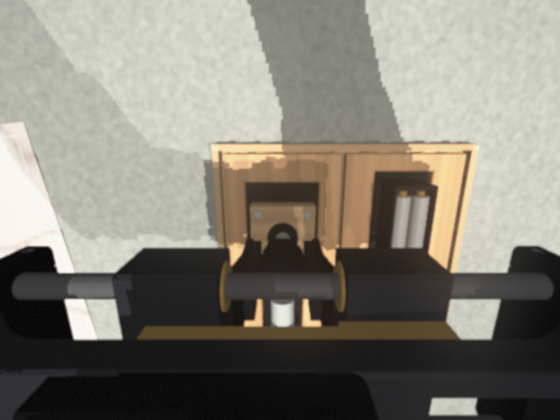

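The base at (282,220) hangs level and square above its dark square pocket, and the battery sits in its own pocket at (410,220). I lower the joystick.

Request:
move_arm:
  increments: "0 0 -10 0 0 0 255;0 0 -10 0 0 0 255;0 0 -7 0 0 0 255;0 0 -4 0 0 0 255;0 0 -3 0 0 0 255;0 0 -2 0 0 0 255;0 0 -1 0 0 0 255;0 0 0 0 0 0 255"

```text
time: 34.83
position: [0.4755, 0.1554, 0.0294]
tool_rot: [-0.125, -3.139, -0.0]
ft_force: [-1.4, 0.0, 2.6]
grip_width: 0.293
grip_force: 20.0
```

Run:
```python
from h import *
st(); p=ctrl.get_image("wrist"); fit(p,"joystick_center",.012,.035)
```

```text
[475.5 155.4  29.4] tool y deg 85.45 down -1.0 gw 25.5 gf 19.99869028106332 F [-1.4  0.   2.6] t 34.8333
joystick_center 0.62 rect [470.9 156.5] [46.  37.1] 85.5 ztop 25.0
```

Request:
move_arm:
  increments: "0 0 -0.7 0 0 0 255;0 0 -0.7 0 0 0 255;0 0 0 0 0 0 255;0 0 0 0 0 0 255;0 0 0 0 0 0 120;0 0 0 0 0 0 120;0 0 0 0 0 0 120;0 0 0 0 0 0 120"

```text
time: 35.6
position: [0.4754, 0.1554, 0.0271]
tool_rot: [0.124, 3.139, -0.0]
ft_force: [0.3, 0.1, 0.1]
grip_width: 0.488
grip_force: 0.0
```

Request:
move_arm:
  increments: "0 0 0 0 0 0 120;0 0 0 0 0 0 120;0 0 0 0 0 0 120;0 0 10 0 0 0 120;0 0 20 0 0 0 120;0 0 30 0 0 0 120;0 0 35 0 0 0 120;0 0 35 0 0 0 120"

```text
time: 36.27
position: [0.4749, 0.155, 0.1592]
tool_rot: [-0.125, -3.139, 0.0]
ft_force: [1.8, 1.0, -0.3]
grip_width: 0.527
grip_force: 0.0
```

Request:
move_arm:
  increments: "5 -35 0 0 0 0 120;5 -35 0 0 0 0 120;5 -35 0 0 0 0 120;5 -35 0 0 0 0 120;5 -20 0 0 0 0 120;0 0 0 0 0 0 120;0 0 0 0 0 0 120;0 0 0 0 0 0 120"

```text
time: 36.93
position: [0.5004, -0.0036, 0.1578]
tool_rot: [0.124, 3.139, 0.001]
ft_force: [0.2, 0.6, 0.2]
grip_width: 0.533
grip_force: 0.0
```

Run:
```python
from h import *
st(); p=ctrl.get_image("top"); cv2.imwrite("pics/t9.png",cv2.resize(p["frame"][110:290,90:450,::-1],None,fx=2.2,fy=2.2)); [fit(p,t,.034,.12) for t in N[:4]]; fit(p,N[3],.017,.03)
fit(p,N[4],.018,.03); fit(p,N[5],.045,.08)
p=ctrl.get_image("side"); [fit(p,t,.03,.12) for t in N[:4]]; fit(p,N[3],.017,.03)
```

```text
[500.4  -3.6 157.8] tool y deg 85.49 down -1.0 gw 46.4 gf 0.0 F [0.2 0.6 0.2] t 36.9333
wheel_center 0.72 rect [594.3 245.9] [54.2 53.2] 88.6 ztop 45.0
motor_center 0.67 rect [587.7 146.7] [20.  79.7] 89.6 ztop 42.2
battery_center 0.89 rect [483.1 253.7] [33.2 64.1] 85.2 ztop 43.5
joystick_center 0.55 rect [475.5 153.4] [21.6 24.4] 75.4 ztop 83.6
joystick_center 0.55 rect [476.6 154.1] [44.5 44.8] 85.9 ztop 25.2
small_wheel_center 0.59 rect [ 530.6 -255. ] [28.4 16.5] 7.9 ztop 27.1
round_joystick_center 0.45 rect [ 438.1 -251.9] [22.3 15. ] 8.1 ztop 73.8
wheel_center 0.53 rect [587.9 244.8] [52.5 42.3] 78.4 ztop 43.0
motor_center 0.81 rect [587.5 145.6] [24.7 80.6] 83.8 ztop 39.3
battery_center 0.68 rect [482.4 253.3] [38.  64.3] 85.5 ztop 41.0
joystick_center 0.73 rect [475.3 153.5] [24.5 24.4] 83.5 ztop 80.9
joystick_center 0.73 rect [475.7 158.1] [53.  46.1] 84.4 ztop 24.2
```

View pics/t9.png

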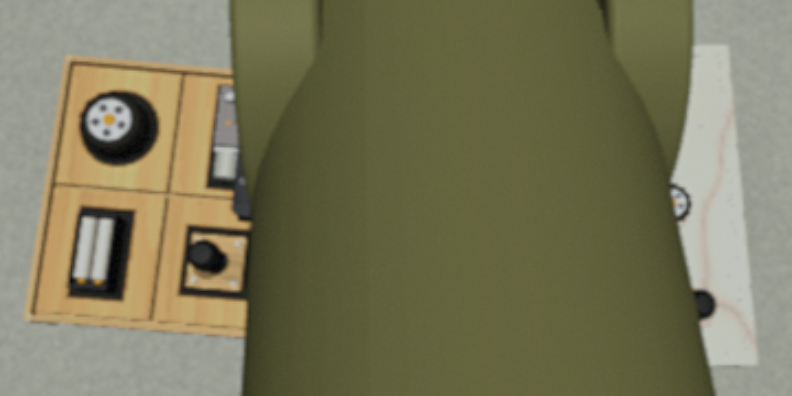

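The cropped top picture shows the wheel at (115,125), motor at (228,130), battery at (95,250) and square joystick at (215,260), each in its own pocket. The look-alikes are still on the mat at (680,203) and (703,304), and the measured tops match seated heights, so I hand in.

```bash
python3 -c "
from bench import ctrl
print(ctrl.close_job())"
```

```text
the job is handed in; nothing more can be done
None
```

The large wheel, gear motor, battery box and square-base joystick each sit flat in their own pocket, the small wheel and round-base joystick were left where they lay, and the job is handed in.

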